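Hang a clawed shelf bracket on the slotted post and lock it

TASK

Pick up the shelf bracket with the two claws, hook both claws into the upper pair of slots of the post on the table, and press it gently down until it sits fully home, square to the post, with the spring catch snapped over its claw. Push and press lightly so that the post is not forced, let go of the bracket at the end, and leave the other things where they are.

Things in the scene. Friction and masses are not known exactly. Their poses are not given: they have to be found in the camera images.
- bracket_grip (a point): Grip point of the clawed steel bracket (0.3 kg), standing as it is hung: an inverted T, flange 124 long, 50 wide, 4 thick, on it an upright web 10 thick (y) and 70 high, ending in a back plate 34 wide, 70 high. The point is mid-web, 48 above the underside, 22 below the web's top, 50 in front of the plate's rear face. x points to the claws, y across the web, z up. Pinch the web from above.
- bracket_heel (a point): Middle of the lower edge of the bracket's rear face, 50 behind and 48 below bracket_grip; same axes. When the bracket is locked this point is level with stand_face, within 2 mm of the strip's face.
- bracket_claw (a point): Tip of the upper claw's hook, 44 above the heel. Two claws, 6 wide, on the middle line stick out 11 (lower) and 14.5 (upper) behind the rear face. Each has a level shank 8 high (undersides 20 and 58 above the heel) and a hook hanging 14 below it, 5.5 gap between hook and rear face. Claw overall 22 high. Same axes.
- stand_face (a point): Fixed grey post 70 wide, 36 deep, 208 high. Point on the front face of its steel strip, on the post's middle line, 110 above the table. x points into the post, y across, z up. The 4 thick slotted strip is clamped anywhere from 10 left to 10 right of the post's middle line (not measured, differs each time): find its slots by feel or sight. Keep bracket-post force under 55 N.
- stand_slot (a point): On the strip's face, post's middle line: mid-height of the upper slot, 72 above stand_face. The upper pair of slots, on the strip's middle line, are 8.4 wide, 28 high: 20-48 and 58-86 above stand_face; the slots below are spare, too short. With the heel 17 (14-20) above stand_face both claws go straight in till the plate meets the strip, then down 17 to a hard stop on the slots' lower edges.
- catch (a joint): Spring catch hidden behind the upper slot, slide in m: 0 out (at rest, or snapped over the claw), up to 0.004 while the sinking claw pushes it back. The bracket's weight alone does not pass it; about 6 to 14 N down at the web's top near the post does.
- peg_arm: A similar steel arm that does not belong here: 54 high, with two straight round pegs side by side in place of claws. Origin at the middle of the lower rear edge, x to the pegs. Leave it alone.
- jar: Glass jar, 60 across and 75 high, origin under its middle. Leave alone.
- cup: Steel cup, 76 across and 70 high, origin under its middle. Leave alone.
- canister: Clear plastic canister, 80 across and 130 high, beyond the post, origin under its middle. Leave alone.
- tin: Steel tin, 74 across and 110 high, beyond the post, origin under its middle. Leave alone.
- bowl: Steel bowl, 240 across and 90 high, origin under its middle. Leave alone.
There are look-alikes about, which are no part of the job. Of the things that look like the part that bears stand_face, take the one that is farthest to the robot's left at the start.

How it is judged:
By the outcome, as a careful person would: the job done as asked, in the order asked, and still so for the second after the job is handed in, with the robot touching nothing.
It also fails if it takes over 61 s, if anything falls off the work surface, if the arm or the gripper's body presses on something with over 40 N, if the wrist force passes 120 N, or if a joint passes its speed limit or range.

ROBOT

A 6-joint arm with a two-finger parallel gripper is mounted at the origin on the work surface. World frame = base frame: x ahead of the robot, y to its left, z up, the work surface at z = 0. Lengths are in m, angles in rad, forces in N, time in s.
With the tool pointing down it reaches from about 0.25 to 0.725 m from the base axis. Payload 4 kg.
Tool frame: the origin (TCP) lies at the centre of the arm's flange, where the gripper is bolted on; the fingertips stand 173 mm ahead of it and the grasp point (between the pads) lies 155 mm ahead of it; x points along the fingers, z is the direction in which the jaws open and shut, and the axes are right-handed (so a half turn about x gives the same grasp; the last joint's range is limited). The gripper opens to 85 mm and grips with 20 to 120 N. Pads are 22 mm wide; open, the fingers measure 114 mm over their backs; the gripper's body (76 mm by 85 mm) begins 54 mm behind the grasp point. The pads swing forward as they close: fully open they stand 13 mm farther back than shut.
Start: joints at [1.155, 0.241, 0.005, 1.335, 0, 1.571], TCP at [0.202, 0.457, 0.405] pointing down, gripper open.
Joint ranges: [-2.72, 2.72], [-1.05, 1.87], [-1.09, 1.28], [-1.99, 2.15], [-1.42, 1.44], [-3.14, 3.14]. Speed limits (rad/s): [2.79, 2.79, 3.14, 3.14, 3.14, 3.14].

INTERFACE

Orientations are given as a unit quaternion [x, y, z, w].
In Python, from workcell import bot gives the robot as it stands.
- The arm moves only by the tool arm_command, never from a script. Its argument "moves" is one flat list of numbers, 7 for each row, row after row: the shift along the tool's x, y, z in m, then the turn, a rotation vector about the tool's x, y, z in rad, then the closure, from -1 (fully open) to 1 (shut). A call has 1 to 20 rows; each row shifts and turns the pose as measured when the row begins, along the tool's axes as they then stand; what a row does not reach is not made up. A row lasts 1/12 s, in which the tool goes at most 41.7 mm and 7.16 degrees, less where a joint would pass 70% of its speed; a pose out of reach is approached as far as the arm can. A call with a gripper value outside its range is refused whole. The fingers move at their own pace and stop on an object; the grip force is fixed at half the most. Time passes only in rows, so rows that do not move let the fingers close. It gives the time, the measured TCP pose, the force and the opening at its end, in the units of the state.
- bot.get_obs(): the state, without advancing time (a new reading comes with each control period).
- bot.camera(name): name is "scene" or "top" or "wrist"; returns the picture (384x512x3 uint8, red, green, blue); there is no depth.
- bot.get_calibration(name): a dict with "mtx" (3x3 intrinsics, pixels), "world_from_camera" (4x4, takes a point from camera to world coordinates); the wrist camera has in their place "mount" (4x4, takes a point from camera to tool coordinates, whose origin is the TCP and whose axes are the tool frame's). Camera axes: x right, y up, looking along -z (the intrinsics and any distortion apply to the point x, -y, -z); pixel columns grow to the right and rows downward; lengths in m; the calibration is good to about 2 mm. A picture is of the moment at which its call begins: read the wrist's pose just before it. get_calibration takes no time and is no camera call.
- bot.job_done(): hands the job in, once; it reports no verdict.
The state is a dict: "clock": time; "joint_pos": joint angles; "joint_vel": joint speeds; "tau": joint torques, N m; "eef_pos": TCP position; "tool_rot": TCP orientation; "ft_force": force on the tool from outside, world axes, zero at the start; "ft_torque": the same for the moment, N m; "grip_width": finger opening in m.
Only numpy, scipy, OpenCV 4.12 (cv2) and the standard library are available. Lean on these libraries where they do the work, as an engineer would, in place of code of your own. Each camera call takes 0.05 s, during which the arm holds its last target.

## Working session

There is one attempt and no reset: what is moved stays moved. The work goes in short steps, Python scripts to look and compute and a tool call to move; the robot and the scene stay as the last step left them, time stands still between calls to the robot, and variables do not carry over. Pictures are saved under pics/ and viewed, and the job is handed in when it is done.

Besides the shell and the picture viewer there is one more tool, called after ">>>" as name(argument=value, ...), one argument or row to a line, values as JSON. arm_command: Moves the arm, as the interface text tells. Its arguments: {"type":"object","properties":{"moves":{"type":"array"}},"required":["moves"]}

```bash
mkdir -p pics; ls; python3 - <<'E'
from workcell import bot
import cv2,numpy as np
np.set_printoptions(precision=4,suppress=True)
o=bot.get_obs();print(o)
for n in ["scene","top","wrist"]:
    im=bot.camera(n); cv2.imwrite(f"pics/{n}0.png",im[:,:,::-1])
    print(n,bot.get_calibration(n))
E
```

```text
pics
{'clock': 0.0, 'joint_pos': array([ 1.155 ,  0.2414,  0.0037,  1.3352, -0.    ,  1.5708]), 'joint_vel': array([-0.0009,  0.0003,  0.0003, -0.0009, -0.    ,  0.0006]), 'tau': array([ -0.0005, -37.2319,  25.2408,   0.0169,  -0.0001,   0.    ]), 'eef_pos': array([0.2018, 0.4571, 0.4038]), 'tool_rot': array([-0.3865,  0.5931,  0.3856,  0.5918]), 'ft_force': array([ 0.041 , -0.4652,  0.1307]), 'ft_torque': array([-0.0092,  0.0057, -0.0146]), 'grip_width': 0.08548555443379745}
scene {'mtx': array([[465.8693,   0.    , 253.7889],
       [  0.    , 465.8693, 191.9354],
       [  0.    ,   0.    ,   1.    ]]), 'world_from_camera': array([[-0.1074, -0.5255,  0.844 ,  1.5647],
       [ 0.9942, -0.0597,  0.0893,  0.1936],
       [ 0.0035,  0.8487,  0.5288,  0.7995],
       [ 0.    ,  0.    ,  0.    ,  1.    ]])}
top {'mtx': array([[396.1926,   0.    , 254.1007],
       [  0.    , 396.1926, 189.5674],
       [  0.    ,   0.    ,   1.    ]]), 'world_from_camera': array([[ 0.0124,  0.994 , -0.1083,  0.3652],
       [-0.9999,  0.0115, -0.0081,  0.0732],
       [-0.0068,  0.1084,  0.9941,  1.2788],
       [ 0.    ,  0.    ,  0.    ,  1.    ]])}
wrist {'mtx': array([[310.9606,   0.    , 260.0055],
       [  0.    , 310.9606, 190.7122],
       [  0.    ,   0.    ,   1.    ]]), 'mount': array([[-0.0002,  0.3087, -0.9512,  0.0321],
       [ 0.0004,  0.9512,  0.3087,  0.0793],
       [ 1.    , -0.0004, -0.0003,  0.0004],
       [ 0.    ,  0.    ,  0.    ,  1.    ]])}
```

View pics/scene0.png

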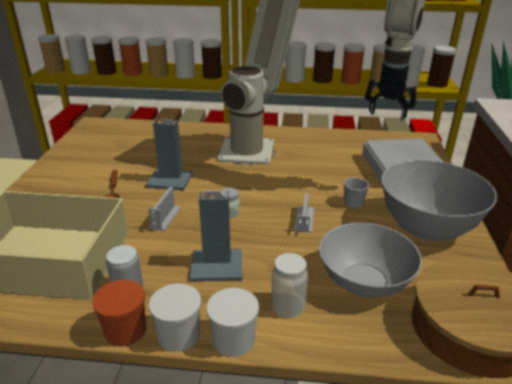

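View pics/top0.png

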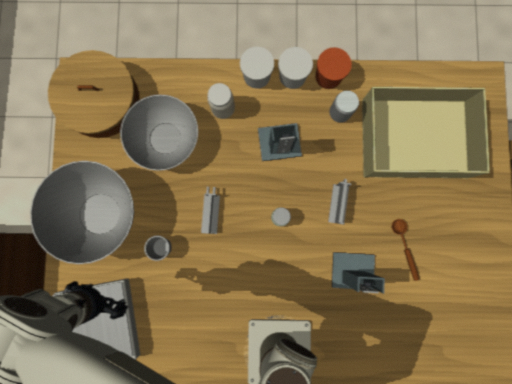

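View pics/wrist0.png

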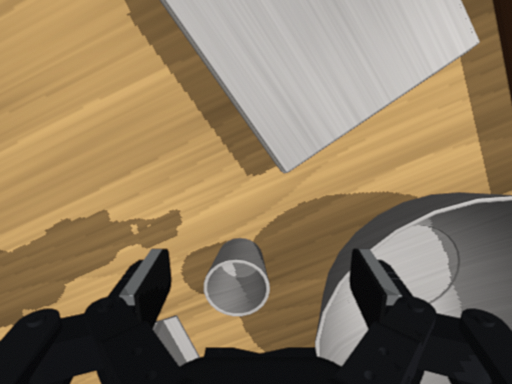

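```bash
python3 - <<'E'
import cv2,numpy as np
t=cv2.imread('pics/top0.png');s=cv2.imread('pics/scene0.png')
def c(im,x,y,w,h,k): return cv2.resize(im[y:y+h,x:x+w],None,fx=k,fy=k,interpolation=cv2.INTER_CUBIC)
cv2.imwrite('pics/a.png',np.hstack([c(t,190,170,50,75,8),c(t,320,170,50,75,8)]))
cv2.imwrite('pics/b.png',c(t,250,110,75,60,10))
cv2.imwrite('pics/c.png',c(s,140,175,180,120,4.4))
E
```

```text
(no output)
```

View pics/a.png

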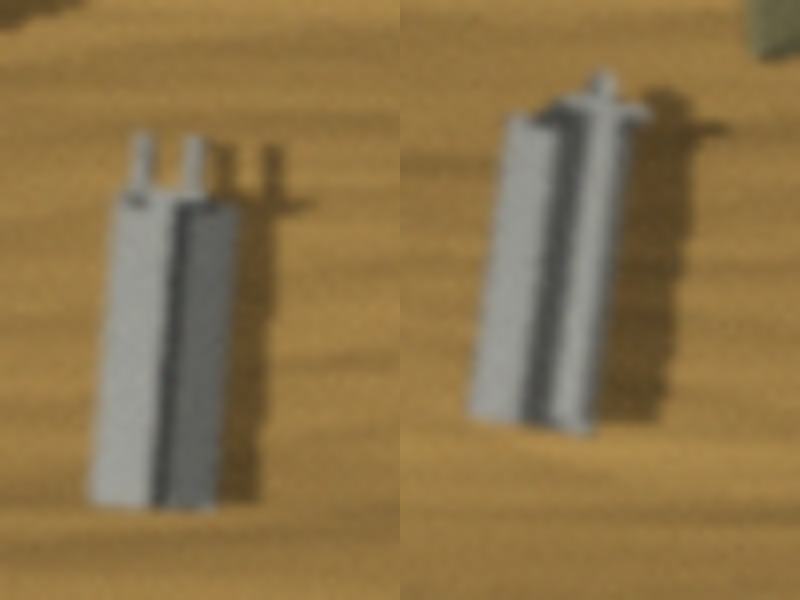

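View pics/b.png

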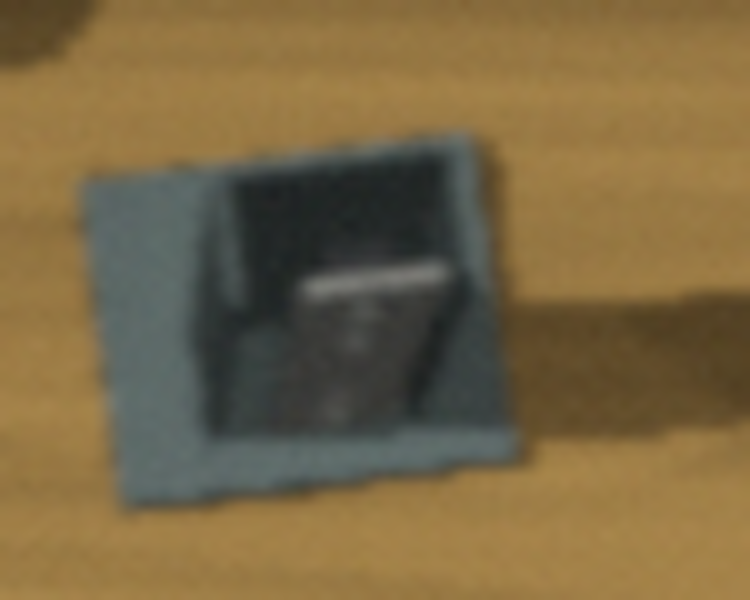

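View pics/c.png

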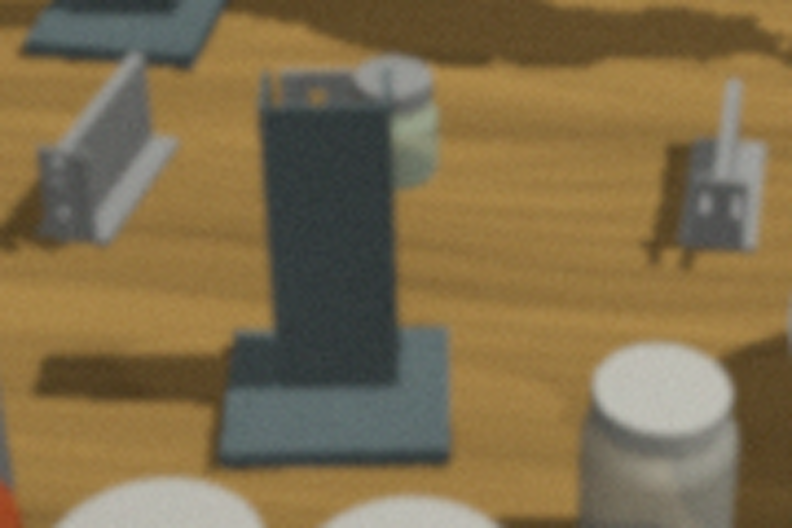

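```bash
cat > h.py <<'E'
import numpy as np,cv2
from scipy.spatial.transform import Rotation as R
from workcell import bot
np.set_printoptions(precision=4,suppress=True)
def cam(n,o=None):
    c=bot.get_calibration(n)
    if n=='wrist':
        T=np.eye(4);T[:3,:3]=R.from_quat(o['tool_rot']).as_matrix();T[:3,3]=o['eef_pos']
        W=T@c['mount']
    else: W=c['world_from_camera']
    return c['mtx'],W
def ray(n,uv,o=None):
    K,W=cam(n,o); p=np.linalg.inv(K)@[uv[0],uv[1],1]
    return W[:3,3],W[:3,:3]@[p[0],-p[1],-p[2]]
def onz(n,uv,z,o=None):
    a,d=ray(n,uv,o); return a+d*(z-a[2])/d[2]
def proj(n,P,o=None):
    K,W=cam(n,o); P=np.atleast_2d(P); q=(P-W[:3,3])@W[:3,:3]
    q=np.c_[q[:,0],-q[:,1],-q[:,2]]@K.T; return q[:,:2]/q[:,2:]
def snap(n,f):
    o=bot.get_obs(); im=bot.camera(n)[:,:,::-1].copy(); cv2.imwrite(f,im)
    import pickle; pickle.dump(o,open(f+'.pkl','wb')); return o,im
def crop(im,x,y,w,h,k,f): cv2.imwrite(f,cv2.resize(im[y:y+h,x:x+w],None,fx=k,fy=k,interpolation=cv2.INTER_CUBIC))
E
python3 - <<'E'
from h import *
A=lambda p:(320+(p[0]-400)/8,170+p[1]/8)
r=onz('top',A((605,108)),.07);f=onz('top',A((580,425)),.07);print(r,f,np.linalg.norm(r-f),np.degrees(np.arctan2(*(r-f)[1::-1])))
B=lambda p:(250+p[0]/10,110+p[1]/10)
for p in [(205,200),(470,140),(210,435),(520,430)]:print(onz('top',B(p),.208))
for p in [(85,185),(475,135),(125,505),(520,460)]:print('base',onz('top',B(p),.01))
for p in [(300,290),(450,270)]:print('strip',onz('top',B(p),.2))
o=bot.get_obs();print(R.from_quat(o['tool_rot']).as_matrix())
E
```

```text
[ 0.5189 -0.1976  0.07  ] [ 0.3975 -0.1866  0.07  ] 0.12186577340045998 -5.181987267995828
[0.6479 0.0387 0.208 ]
[ 0.6657 -0.0345  0.208 ]
[0.582  0.0368 0.208 ]
[ 0.5843 -0.0483  0.208 ]
base [0.7048 0.0716 0.01  ]
base [ 0.7229 -0.056   0.01  ]
base [0.5987 0.0574 0.01  ]
base [ 0.6149 -0.0707  0.01  ]
strip [0.6248 0.0118 0.2   ]
strip [ 0.6309 -0.0298  0.2   ]
[[-0.0007 -0.9148  0.4039]
 [-0.0015  0.4039  0.9148]
 [-1.     -0.     -0.0017]]
```

```bash
cat >> h.py <<'E'
def Rtool(yaw,tilt=0):
    x=np.array([np.cos(yaw),np.sin(yaw),0]);y=np.array([-np.sin(yaw),np.cos(yaw),0]);Z=np.array([0,0,1.])
    xt=-Z*np.cos(tilt)+x*np.sin(tilt); return np.c_[xt,np.cross(y,xt),y]
def plan(p,Rm,step=.04):
    o=bot.get_obs();R0=R.from_quat(o['tool_rot']).as_matrix()
    rv=R.from_matrix(R0.T@Rm).as_rotvec(); d=np.array(p)-o['eef_pos']
    n=int(np.ceil(np.linalg.norm(rv)/.12)); print('rot',rv,'n',n,rv/max(n,1))
    m=int(np.ceil(np.linalg.norm(d)/step))
    print('d world',d,'shift in new frame',Rm.T@d,'n',m,Rm.T@d/max(m,1)); print('in old frame',R0.T@d/max(m,1))
E
python3 -c "
from h import *
import numpy as np
plan((.44,-.028,.37),Rtool(np.radians(7.2),np.radians(40)))"
```

```text
rot [-0.5185 -0.1905 -0.6812] n 8 [-0.0648 -0.0238 -0.0851]
d world [ 0.2381 -0.4852 -0.034 ] shift in new frame [ 0.1388 -0.1125 -0.5112] n 14 [ 0.0099 -0.008  -0.0365]
in old frame [ 0.0025 -0.0296 -0.0248]
```

>>> arm_command(
  moves=[0.0025,-0.0296,-0.0248,0,0,0,-1,0.0025,-0.0296,-0.0248,0,0,0,-1,0.0025,-0.0296,-0.0248,0,0,0,-1,0.0025,-0.0296,-0.0248,0,0,0,-1,0.0025,-0.0296,-0.0248,0,0,0,-1,0.0025,-0.0296,-0.0248,0,0,0,-1,0.0025,-0.0296,-0.0248,0,0,0,-1,0.0025,-0.0296,-0.0248,0,0,0,-1,0.0025,-0.0296,-0.0248,0,0,0,-1,0.0025,-0.0296,-0.0248,0,0,0,-1,0.0025,-0.0296,-0.0248,0,0,0,-1,0.0025,-0.0296,-0.0248,0,0,0,-1,0.0025,-0.0296,-0.0248,0,0,0,-1,0.0025,-0.0296,-0.0248,0,0,0,-1,0,0,0,-0.065,-0.024,-0.085,-1,0,0,0,-0.065,-0.024,-0.085,-1,0,0,0,-0.065,-0.024,-0.085,-1,0,0,0,-0.065,-0.024,-0.085,-1,0,0,0,-0.065,-0.024,-0.085,-1,0,0,0,-0.065,-0.024,-0.085,-1],
)

```text
clock: 1.82
eef_pos: [0.4533, -0.0517, 0.3584]
tool_rot: [-0.606, 0.341, 0.36, 0.622]
ft_force: [-0.6, 0.6, -0.5]
grip_width: 0.0853
```

```bash
python3 -c "
from h import *
import numpy as np
plan((.44,-.028,.37),Rtool(np.radians(7.2),np.radians(40)))
o,im=snap('wrist','pics/w1.png')"
```

```text
rot [-0.1112 -0.0403 -0.1624] n 2 [-0.0556 -0.0202 -0.0812]
d world [-0.0133  0.0237  0.0116] shift in new frame [-0.0155  0.0004  0.0252] n 1 [-0.0155  0.0004  0.0252]
in old frame [-0.016   0.0057  0.0243]
```

View pics/w1.png

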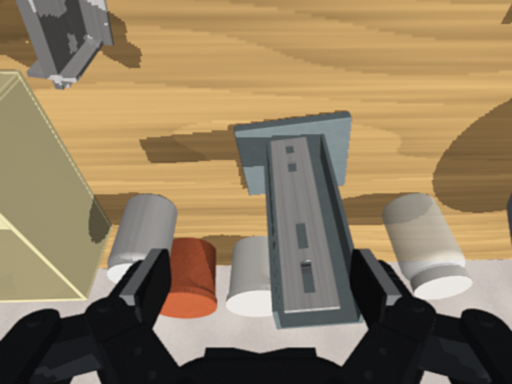

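```bash
python3 -c "
from h import *
im=cv2.imread('pics/w1.png')
crop(im,225,100,150,90,5.3,'pics/w1a.png')
crop(im,255,215,110,115,5,'pics/w1b.png')
crop(im,0,0,130,95,6,'pics/w1c.png')"
```

```text
(no output)
```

View pics/w1a.png

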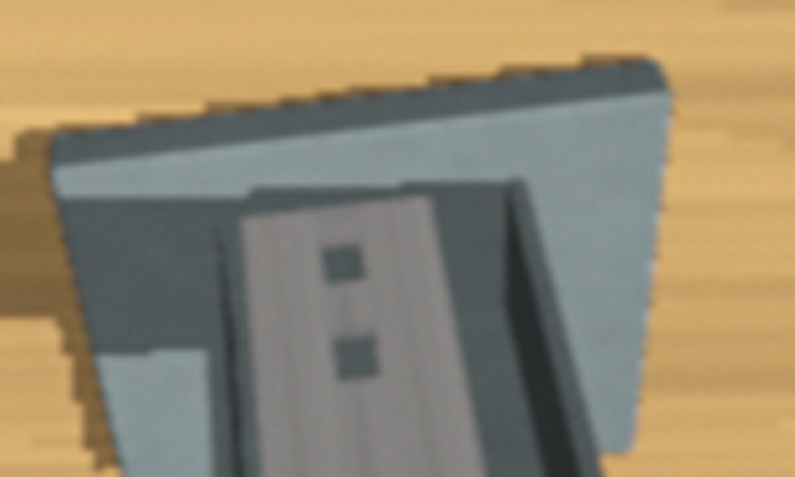

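View pics/w1b.png

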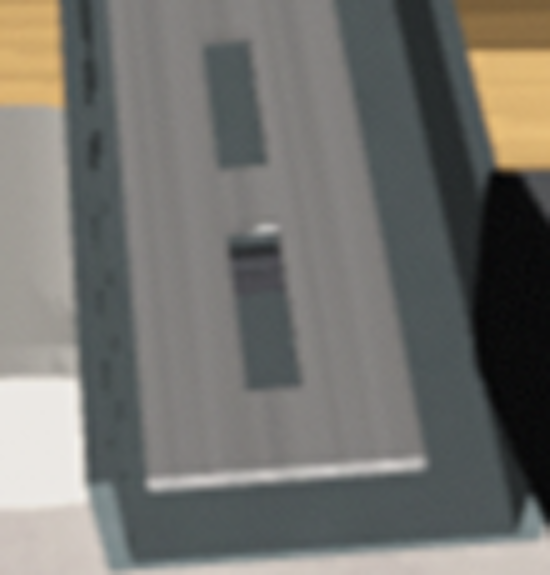

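View pics/w1c.png

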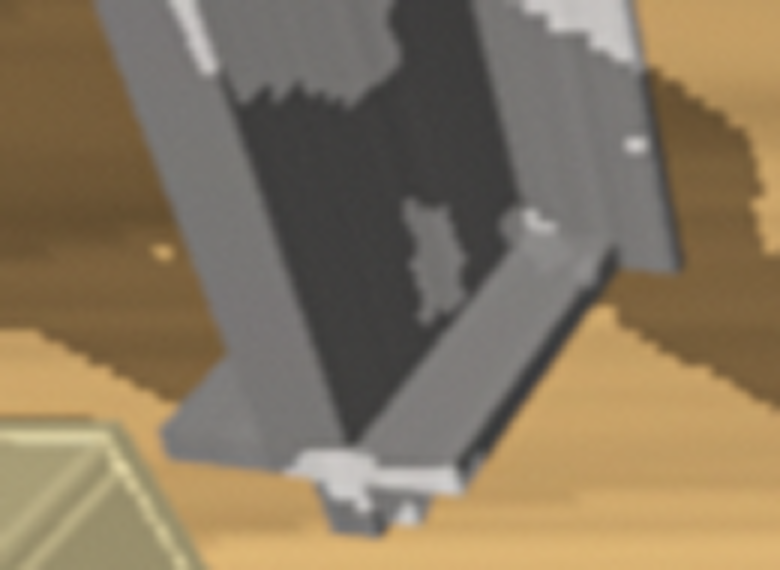

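```bash
cat > fit.py <<'E'
from h import *
import pickle
from scipy.optimize import least_squares
def slotpts(q):
    x,y,yaw=q[:3];dz=q[3] if len(q)>3 else 0
    xs=np.array([np.cos(yaw),np.sin(yaw)]);ys=np.array([-xs[1],xs[0]])
    P=[]
    for z in (.130,.158,.168,.196):
        for s in (-.0042,.0042):
            P.append([*(np.array([x,y])+s*ys),z+dz])
    return np.array(P)
def fit(obs,free_z=False,yaw=None):
    # obs: list of (name,o,uv 8x2)
    def res(q):
        if yaw is not None: q=np.r_[q[:2],yaw,q[3:]]
        return np.concatenate([(proj(n,slotpts(q),o)-uv).ravel() for n,o,uv in obs])
    s=least_squares(res,[.62,-.015,.12]+([0.] if free_z else []))
    J=s.jac; 
    try: cov=np.sqrt(np.diag(np.linalg.inv(J.T@J+1e-12*np.eye(J.shape[1]))))*.3
    except Exception: cov=None
    print(s.x,'rms',np.sqrt(np.mean(s.fun**2)),'sd',cov);return s
E
cat > f1.py <<'E'
from fit import *
B=lambda p:(255+p[0]/5-.4,215+p[1]/5-.4)
uv1=np.array([B(p) for p in [(203,45),(250,42),(219,168),(268,163),(229,237),(280,235),(247,389),(301,384)]])
o1=pickle.load(open('pics/w1.png.pkl','rb'))
E
python3 - <<'E'
from f1 import *
fit([('wrist',o1,uv1)]);fit([('wrist',o1,uv1)],True)
A=lambda p:(225+p[0]/5.3,100+p[1]/5.3)
for z,a,b in [(0,(50,135),(645,60)),(.012,(55,165),(668,93))]:
    a=onz('wrist',A(a),z,o1);b=onz('wrist',A(b),z,o1);d=b-a;print(a,b,np.linalg.norm(d),(a+b)/2,'yaw',np.arctan2(-d[0],d[1]))
E
```

```text
[ 0.6249 -0.007   0.0968] rms 1.2538670912639134 sd [0.0002 0.0001 0.0412]
[ 0.6348 -0.0051  0.1069 -0.0056] rms 0.9614301769597972 sd [0.001  0.0002 0.0431 0.0005]
[ 0.6172 -0.0672  0.    ] [0.5995 0.0577 0.    ] 0.1261348101862426 [ 0.6083 -0.0048  0.    ] yaw 0.14096002330672694
[ 0.6159 -0.0658  0.012 ] [0.5992 0.0597 0.012 ] 0.12667070798307536 [ 0.6076 -0.003   0.012 ] yaw 0.13233175018010584
```

>>> arm_command(
  moves=[-0.008,0.003,0.012,-0.0556,-0.02,-0.081,-1,-0.008,0.003,0.012,-0.0556,-0.02,-0.081,-1,0,0,0,0,0,0,-1,0,0,0,0,0,0,-1],
)

```text
clock: 2.2
eef_pos: [0.435, -0.0285, 0.3663]
tool_rot: [0.658, -0.259, -0.339, -0.621]
ft_force: [0.4, -0.5, 0.4]
grip_width: 0.0858
```

```bash
python3 -c "
from h import *
o,im=snap('wrist','pics/w2.png');print(np.linalg.norm(o['joint_vel']))
crop(im,240,170,120,120,5,'pics/w2b.png')
crop(im,220,90,150,90,5.3,'pics/w2a.png')"
```

```text
0.0340855635508975
```

View pics/w2.png

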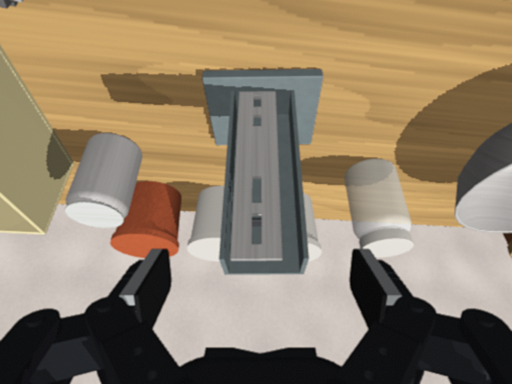

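View pics/w2b.png

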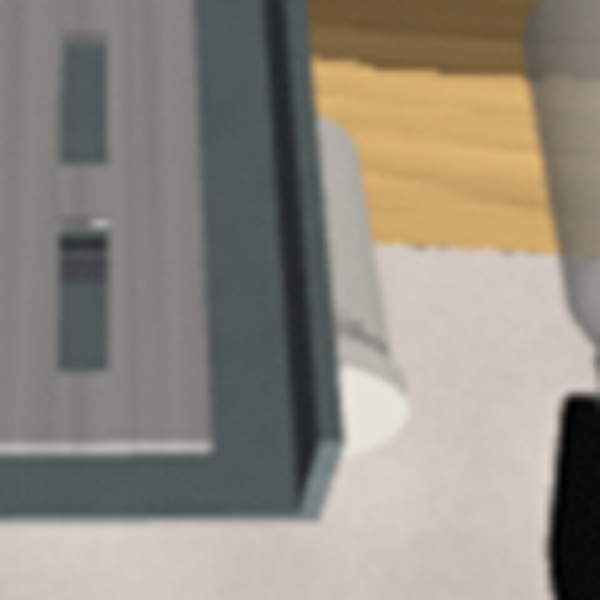

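View pics/w2a.png

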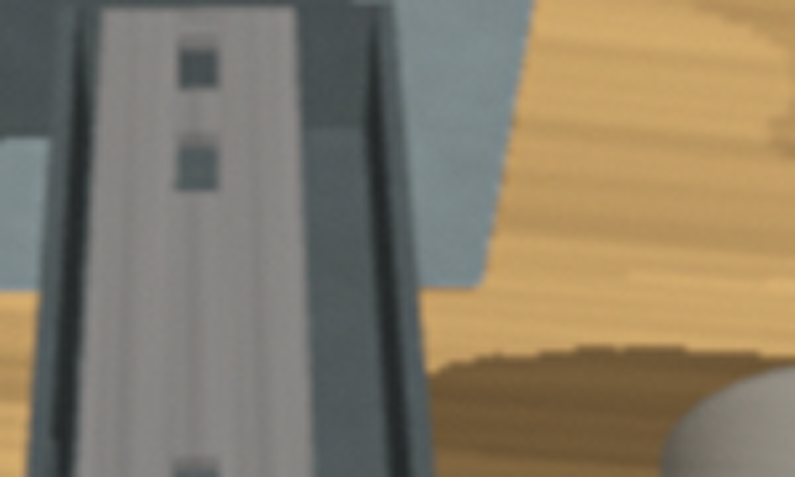

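```bash
cat >> f1.py <<'E'
B2=lambda p:(240+p[0]/5-.4,170+p[1]/5-.4)
uv1=np.array([B(p) for p in [(202,38),(248,35),(219,168),(268,163),(227,225),(279,222),(247,389),(301,384)]])
uv2=np.array([B2(p) for p in [(64,33),(106,33),(61,163),(107,163),(60,218),(108,218),(58,371),(108,371)]])
o2=pickle.load(open('pics/w2.png.pkl','rb'))
E
python3 - <<'E'
from f1 import *
for f in (0,1):
    for ob in ([('wrist',o1,uv1)],[('wrist',o2,uv2)],[('wrist',o1,uv1),('wrist',o2,uv2)]): s=fit(ob,f)
A=lambda p:(p[0],p[1])
for z,a,b in [(.0,(204,71),(321,70)),(.012,(204,80),(321,75))]:
    a=onz('wrist',A(a),z,o2);b=onz('wrist',A(b),z,o2);d=b-a;print(a,b,np.linalg.norm(d),(a+b)/2,'yaw',np.arctan2(-d[0],d[1]))
# post walls top outer corners at z=.208: 
print(onz('wrist',B2((0,0)),.2,o2))
d=[onz('wrist',p,.208,o2) for p in [(221,272),(305,273)]];print(d,np.linalg.norm(d[0]-d[1]),np.arctan2(*( (d[1]-d[0])*[-1,1,1])[:2]))
E
```

```text
[ 0.6232 -0.0073  0.1068] rms 0.6735182005189341 sd [0.0002 0.0001 0.0409]
[ 0.623  -0.0072  0.1265] rms 0.3967249198056077 sd [0.0002 0.0001 0.0442]
[ 0.6231 -0.0073  0.115 ] rms 0.5550669826663366 sd [0.0001 0.0001 0.0301]
[ 0.6301 -0.0059  0.1134 -0.0039] rms 0.35582990661024544 sd [0.0009 0.0002 0.0422 0.0005]
[ 0.6266 -0.0068  0.1255 -0.002 ] rms 0.2797072997826285 sd [0.001  0.0001 0.0449 0.0005]
[ 0.6277 -0.0065  0.1171 -0.0026] rms 0.37818573414492807 sd [0.0006 0.0001 0.0307 0.0003]
[ 0.6174 -0.0662  0.    ] [0.6004 0.0599 0.    ] 0.12726764016177303 [ 0.6089 -0.0031  0.    ] yaw 0.13419840143699888
[ 0.6196 -0.0651  0.012 ] [0.5979 0.0579 0.012 ] 0.12490555780529808 [ 0.6087 -0.0036  0.012 ] yaw 0.17503918453448133
[ 0.5192 -0.0274  0.2   ]
[array([ 0.6585, -0.0334,  0.208 ]), array([0.6525, 0.0386, 0.208 ])] 0.07227357495620311 0.08354390657361584
```

```bash
python3 - <<'E'
from f1 import *
im=cv2.cvtColor(cv2.imread('pics/w2.png'),cv2.COLOR_BGR2GRAY).astype(float)
def edge(x0,x1,y0,y1):
    g=np.abs(np.diff(cv2.GaussianBlur(im,(0,0),1),axis=0))[y0:y1,x0:x1]
    ys=[];xs=np.arange(x0,x1)
    for c in g.T:
        k=c.argmax();w=c[max(0,k-2):k+3];ys.append(y0+max(0,k-2)+(w*np.arange(len(w))).sum()/w.sum()+.5)
    ys=np.array(ys);m=np.ones(len(xs),bool)
    for _ in range(4):
        p=np.polyfit(xs[m],ys[m],1);r=ys-np.polyval(p,xs);m=np.abs(r)<max(.4,1.5*r[m].std())
    return p,m.sum(),r[m].std()
for nm,a,z in [('back',(226,302,266,280),.208),('base',(208,318,64,74),0.),('base2',(208,318,72,84),.012),('striptop',(236,280,254,266),.2)]:
    p,n,s=edge(*a);e=[onz('wrist',(x,np.polyval(p,x)),z,o2) for x in (a[0],a[1])];d=e[1]-e[0]
    print(nm,p,n,s,e,'yaw',np.arctan2(-d[0],d[1]))
print('toolyaw',np.arctan2(*(R.from_quat(o2['tool_rot']).as_matrix()[:2,2]*[-1,1])))
E
```

```text
back [ -0.004  274.5363] 75 0.04308753064855927 [array([ 0.6625, -0.029 ,  0.208 ]), array([0.6537, 0.0363, 0.208 ])] yaw 0.13500862289972412
base [-0.0184 72.6698] 73 0.22324987381264383 [array([ 0.6141, -0.0618,  0.    ]), array([0.5969, 0.0556, 0.    ])] yaw 0.1454940065502176
base2 [-0.0144 79.6503] 106 0.03833540040309146 [array([ 0.6148, -0.0608,  0.012 ]), array([0.5984, 0.0547, 0.012 ])] yaw 0.14125440713102863
striptop [ -0.0021 261.1189] 44 0.0242573744838131 [array([ 0.6511, -0.0213,  0.2   ]), array([0.6463, 0.0159, 0.2   ])] yaw 0.12837238233935597
toolyaw 0.12451555091168014
```

```bash
python3 - <<'E'
from h import *
t=cv2.imread('pics/top0.png');crop(t,320,240,75,60,10,'pics/d.png')
for p in [(333,253),(376,254),(333,288)]:print(onz('top',p,.01))
for p in [(357,275),(383,277),(358,292),(383,292)]:print(onz('top',p,.208))
plan((.469,-.193,.32),Rtool(-.09))
E
```

```text
[ 0.3046 -0.1684  0.01  ]
[ 0.3032 -0.304   0.01  ]
[ 0.1962 -0.1674  0.01  ]
[ 0.2571 -0.1937  0.208 ]
[ 0.2528 -0.2624  0.208 ]
[ 0.2131 -0.1957  0.208 ]
[ 0.2139 -0.2615  0.208 ]
rot [0.2055 0.0758 0.692 ] n 7 [0.0294 0.0108 0.0989]
d world [ 0.0339 -0.1645 -0.0462] shift in new frame [ 0.0462 -0.0485 -0.1608] n 5 [ 0.0092 -0.0097 -0.0322]
in old frame [ 0.0088  0.0039 -0.0335]
```

View pics/d.png

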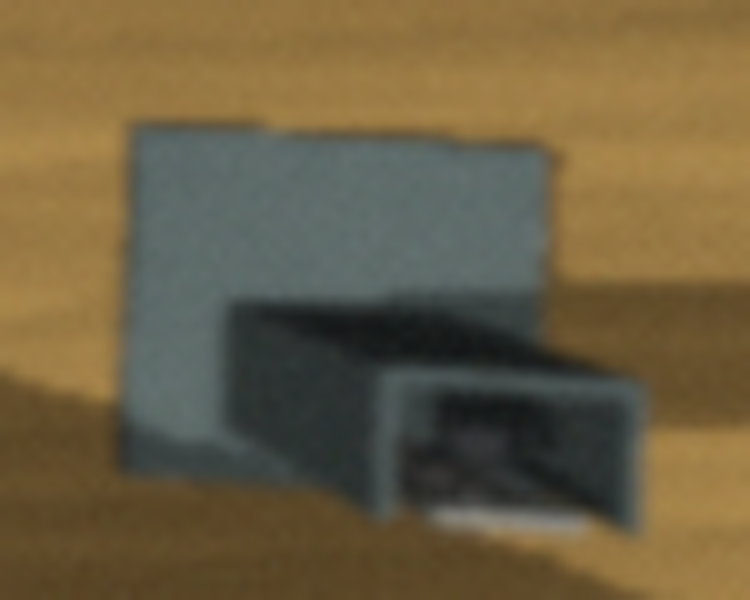

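>>> arm_command(
  moves=[0,0,0,0.0294,0.0108,0.0989,-1,0,0,0,0.0294,0.0108,0.0989,-1,0,0,0,0.0294,0.0108,0.0989,-1,0,0,0,0.0294,0.0108,0.0989,-1,0,0,0,0.0294,0.0108,0.0989,-1,0,0,0,0.0294,0.0108,0.0989,-1,0,0,0,0.0294,0.0108,0.0989,-1,0.0092,-0.0097,-0.0322,0,0,0,-1,0.0092,-0.0097,-0.0322,0,0,0,-1,0.0092,-0.0097,-0.0322,0,0,0,-1,0.0092,-0.0097,-0.0322,0,0,0,-1,0.0092,-0.0097,-0.0322,0,0,0,-1,0,0,0,0,0,0,-1],
)

```text
clock: 3.33
eef_pos: [0.4735, -0.2041, 0.3185]
tool_rot: [-0.458, 0.545, 0.485, 0.509]
ft_force: [-0.3, -0.0, -0.5]
grip_width: 0.0856
```

```bash
python3 -c "
from h import *
plan((.469,-.193,.32),Rtool(-.09))
o,im=snap('wrist','pics/w3.png')"
```

```text
rot [-0.0215 -0.0119 -0.0623] n 1 [-0.0215 -0.0119 -0.0623]
d world [-0.0045  0.0111  0.0015] shift in new frame [-0.0015  0.0055  0.0106] n 1 [-0.0015  0.0055  0.0106]
in old frame [-0.0013  0.0058  0.0105]
```

View pics/w3.png

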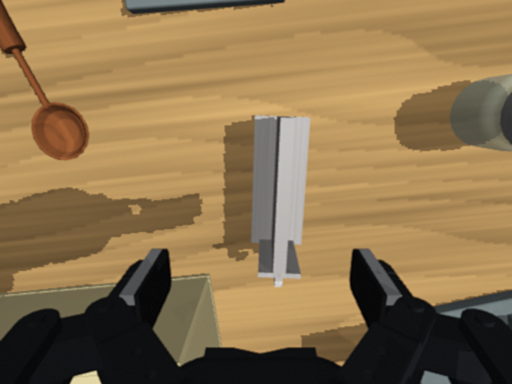

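>>> arm_command(
  moves=[-0.0013,0.0058,0.0105,-0.0215,-0.0119,-0.0623,-1,0,0,0,0,0,0,-1],
)

```text
clock: 3.55
eef_pos: [0.4696, -0.1925, 0.3191]
tool_rot: [-0.474, 0.523, 0.478, 0.523]
ft_force: [-0.9, 0.3, -0.1]
grip_width: 0.0851
```

```bash
python3 -c "
from h import *
plan((.469,-.193,.32),Rtool(-.09))
o,im=snap('wrist','pics/w4.png');print(np.abs(o['joint_vel']).max())
crop(im,210,100,110,100,6,'pics/w4a.png')
crop(im,210,190,110,100,6,'pics/w4b.png')"
```

```text
rot [-0.0033  0.0039 -0.0049] n 1 [-0.0033  0.0039 -0.0049]
d world [-0.0006 -0.0005  0.0009] shift in new frame [-0.0009  0.0005 -0.0005] n 1 [-0.0009  0.0005 -0.0005]
in old frame [-0.0009  0.0005 -0.0005]
0.10136334700355544
```

View pics/w4a.png

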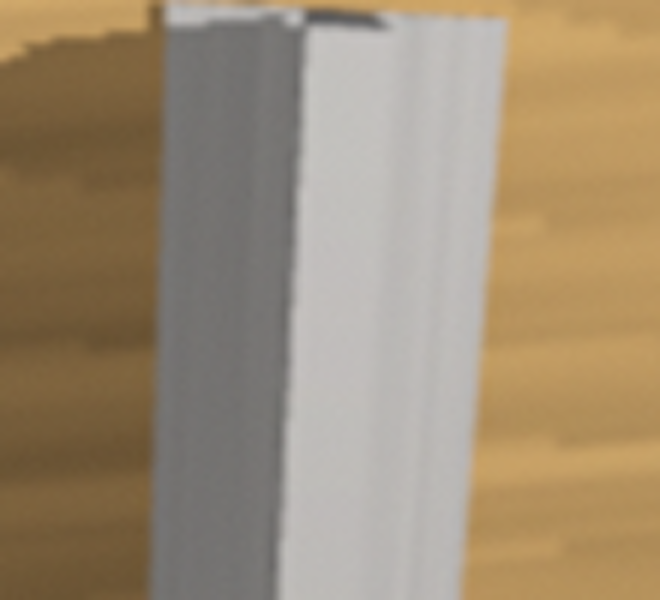

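View pics/w4b.png

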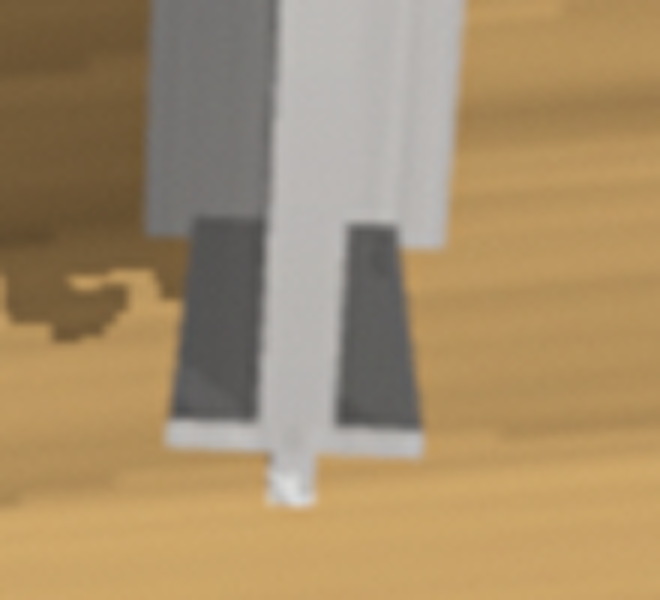

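```bash
python3 - <<'E'
from h import *
import pickle
o=pickle.load(open('pics/w4.png.pkl','rb'))
A=lambda p:(210+p[0]/6-.42,100+p[1]/6-.42);B=lambda p:(210+p[0]/6-.42,190+p[1]/6-.42)
z=lambda p,h=.07:onz('wrist',p,h,o)
a,b=z(B((165,447))),z(B((425,457)));d=b-a;print(a,b,np.linalg.norm(d),(a+b)/2,np.arctan2(-d[0],d[1]))
l0,l1=z(A((302,20))),z(B((258,425)));d=l1-l0;print(l0,l1,np.linalg.norm(d),'yaw',np.arctan2(d[1],d[0]))
r1=z(B((337,425)));print('web width',np.linalg.norm(r1-l1),'mid',(r1+l1)/2)
f0,f1=z(A((165,5)),.004),z(B((145,235)),.004);d=f1-f0;print('flL',f0,f1,np.linalg.norm(d),np.arctan2(d[1],d[0]))
g0,g1=z(A((507,20)),.004),z(B((445,247)),.004);d=g1-g0;print('flR',g0,g1,np.linalg.norm(d),np.arctan2(d[1],d[0]), (f0+g0)/2,(f1+g1)/2)
E
```

```text
[ 0.519 -0.214  0.07 ] [ 0.5237 -0.1798  0.07  ] 0.034449972004151584 [ 0.5213 -0.1969  0.07  ] -0.13884401609315777
[ 0.3981 -0.1845  0.07  ] [ 0.5169 -0.2014  0.07  ] 0.11998006600593711 yaw -0.1412231761168044
web width 0.01040507631055284 mid [ 0.5174 -0.1962  0.07  ]
flL [ 0.3964 -0.2042  0.004 ] [ 0.5179 -0.2216  0.004 ] 0.12282166178365342 -0.14222053286458497
flR [ 0.4031 -0.1546  0.004 ] [ 0.5248 -0.1722  0.004 ] 0.12298518248047435 -0.14341936484813353 [ 0.3997 -0.1794  0.004 ] [ 0.5214 -0.1969  0.004 ]
```

```bash
python3 -c "
from h import *
plan((.4718,-.1898,.203),Rtool(-.142),.03)"
```

```text
rot [ 0.0486  0.0023 -0.006 ] n 1 [ 0.0486  0.0023 -0.006 ]
d world [ 0.0018  0.0031 -0.1162] shift in new frame [ 0.1162 -0.0013  0.0033] n 4 [ 0.029  -0.0003  0.0008]
in old frame [ 0.029  -0.0005  0.0007]
```

>>> arm_command(
  moves=[0,0,0,0.0486,0.0023,-0.006,-1,0.029,-0.0003,0.0008,0,0,0,-1,0.029,-0.0003,0.0008,0,0,0,-1,0.029,-0.0003,0.0008,0,0,0,-1,0.015,-0.0003,0.0008,0,0,0,-1,0,0,0,0,0,0,-1],
)

```text
clock: 4.1
eef_pos: [0.4762, -0.1884, 0.2193]
tool_rot: [-0.465, 0.536, 0.461, 0.533]
ft_force: [-0.6, 0.5, 0.5]
grip_width: 0.0854
```

```bash
python3 -c "
from h import *
plan((.4718,-.1898,.203),Rtool(-.142),.03)"
```

```text
rot [-0.0013 -0.0067  0.0003] n 1 [-0.0013 -0.0067  0.0003]
d world [-0.0044 -0.0014 -0.0163] shift in new frame [ 0.0163  0.0041 -0.002 ] n 1 [ 0.0163  0.0041 -0.002 ]
in old frame [ 0.0163  0.0041 -0.0019]
```

>>> arm_command(
  moves=[0.008,0.002,-0.001,0,-0.006,0,-1,0.008,0.002,-0.001,0,0,0,-1,0,0,0,0,0,0,-1],
)

```text
clock: 4.35
eef_pos: [0.4732, -0.1893, 0.2036]
tool_rot: [-0.463, 0.535, 0.463, 0.533]
ft_force: [-1.0, 0.0, 0.1]
grip_width: 0.0852
```

```bash
python3 -c "
from h import *
plan((.4718,-.1898,.203),Rtool(-.142),.03)
o,im=snap('wrist','pics/w5.png')"
```

```text
rot [ 0.0005 -0.0013 -0.0012] n 1 [ 0.0005 -0.0013 -0.0012]
d world [-0.0014 -0.0005 -0.0006] shift in new frame [ 0.0006  0.0013 -0.0007] n 1 [ 0.0006  0.0013 -0.0007]
in old frame [ 0.0006  0.0013 -0.0007]
```

View pics/w5.png

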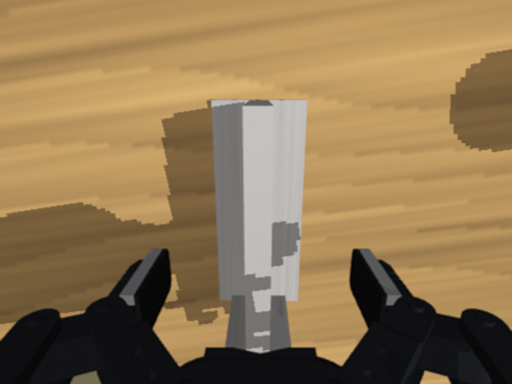

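>>> arm_command(
  moves=[0.0006,0.0013,-0.0007,0,0,0,-1,0,0,0,0,0,0,1,0,0,0,0,0,0,1,0,0,0,0,0,0,1,0,0,0,0,0,0,1,0,0,0,0,0,0,1,0,0,0,0,0,0,1,0,0,0,0,0,0,1,0,0,0,0,0,0,1,0,0,0,0,0,0,1],
)

```text
clock: 5.23
eef_pos: [0.4739, -0.1911, 0.2081]
tool_rot: [-0.466, 0.533, 0.46, 0.535]
ft_force: [0.2, -0.2, 0.3]
grip_width: 0.0088
```

```bash
python3 -c "
from h import *
plan((.4718,-.1898,.203),Rtool(-.142),.03)
print(bot.get_obs()['joint_pos'])
o,im=snap('wrist','pics/w6.png');crop(im,190,80,140,200,3,'pics/w6a.png')"
```

```text
rot [-0.0006 -0.0037  0.0084] n 1 [-0.0006 -0.0037  0.0084]
d world [-0.0021  0.0013 -0.0051] shift in new frame [0.0051 0.0022 0.001 ] n 1 [0.0051 0.0022 0.001 ]
in old frame [0.0051 0.0023 0.001 ]
[-0.3829  0.4325 -0.2772  0.8521 -0.0016 -0.2403]
```

View pics/w6.png

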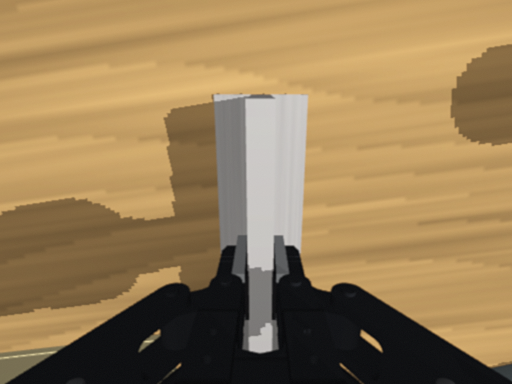

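```bash
python3 -c "
from h import *
plan((.535,-.019,.338),Rtool(.134),.035)"
```

```text
rot [-0.2767 -0.0048  0.0077] n 3 [-0.0922 -0.0016  0.0026]
d world [0.0612 0.1721 0.1299] shift in new frame [-0.1299 -0.0836  0.1624] n 7 [-0.0186 -0.0119  0.0232]
in old frame [-0.0186 -0.0053  0.0255]
```

>>> arm_command(
  moves=[-0.01,0,0,0,0,0,1,-0.03,0,0,0,0,0,1,-0.03,0,0,0,0,0,1,-0.03,0,0,0,0,0,1,-0.03,0,0,0,0,0,1,0,0,0,-0.09,0,0,1,0,0,0,-0.09,0,0,1,0,0,0,-0.09,0,0,1,0,-0.014,0.027,0,0,0,1,0,-0.014,0.027,0,0,0,1,0,-0.014,0.027,0,0,0,1,0,-0.014,0.027,0,0,0,1,0,-0.01,0.02,0,0,0,1,0,0,0,0,0,0,1],
)

```text
clock: 6.45
eef_pos: [0.5179, -0.0504, 0.3472]
tool_rot: [-0.532, 0.467, 0.532, 0.464]
ft_force: [1.4, -1.3, -3.1]
grip_width: 0.0091
```

```bash
python3 -c "
from h import *
plan((.535,-.019,.338),Rtool(.134),.035)
o,im=snap('scene','pics/s7.png');crop(im,140,140,170,150,4,'pics/s7a.png')
o,im=snap('wrist','pics/w7.png')"
```

```text
rot [-0.0001 -0.002  -0.0029] n 1 [-0.0001 -0.002  -0.0029]
d world [ 0.0171  0.0314 -0.0092] shift in new frame [ 0.0092 -0.0212  0.0288] n 2 [ 0.0046 -0.0106  0.0144]
in old frame [ 0.0046 -0.0106  0.0144]
```

View pics/s7a.png

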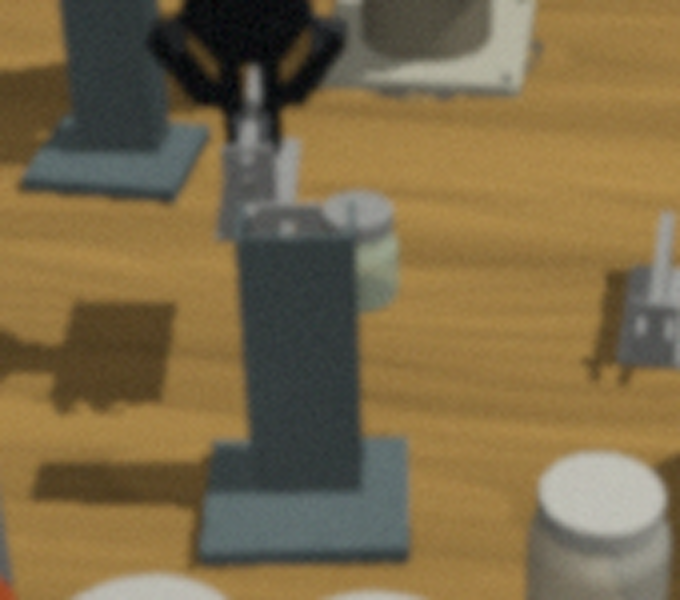

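View pics/w7.png

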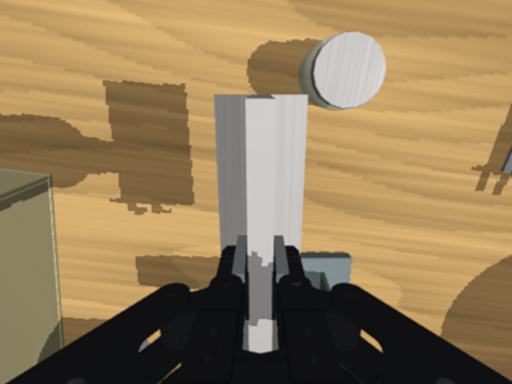

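```bash
python3 - <<'E'
from h import *
c=bot.get_calibration('wrist');M=c['mount'];K=c['mtx']
def pt(P):
    q=(np.atleast_2d(P)-M[:3,3])@M[:3,:3];q=np.c_[q[:,0],-q[:,1],-q[:,2]]@K.T;return q[:,:2]/q[:,2:]
print(pt([[.1381,.0762,-.005],[.1381,.0762,.005],[.1381,.0322,-.005],[.1381,.0322,.005],[.2041,.0762,-.025],[.2041,.0762,.025],[.1381,-.0478,-.017],[.1381,-.0478,.017]]))
im=cv2.imread('pics/w7.png');crop(im,200,80,120,80,6,'pics/w7a.png');crop(im,200,220,120,140,5,'pics/w7b.png')
E
```

```text
[[243.3602  98.8468]
 [273.9371  98.8611]
 [245.2687 222.5586]
 [272.2425 222.5713]
 [211.9186  95.3661]
 [306.4509  95.4104]
 [221.1325 385.9594]
 [296.6613 385.9949]]
```

View pics/w7a.png

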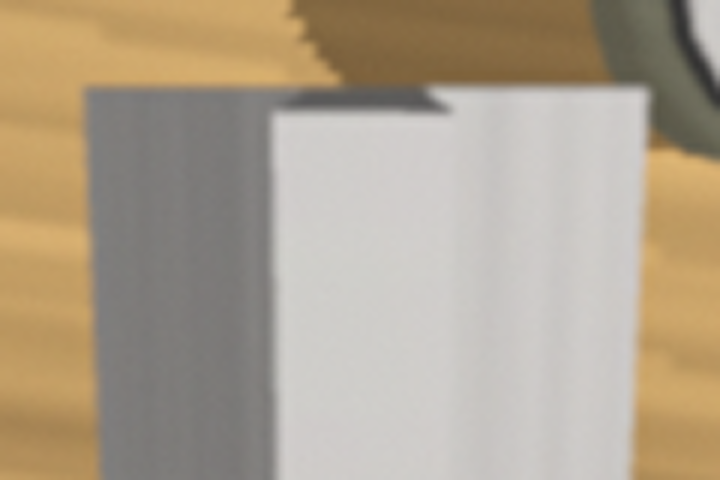

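View pics/w7b.png

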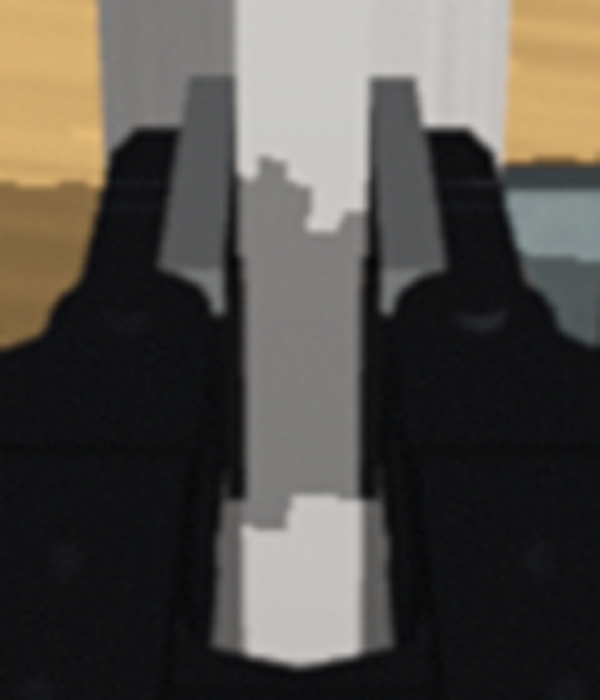

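```bash
cat > g.py <<'E'
from h import *
psi=.134
xs=np.array([np.cos(psi),np.sin(psi),0]);ys=np.array([-xs[1],xs[0],0])
S=np.array([.625,-.0085,.110])
def state():
    o=bot.get_obs();r=R.from_quat(o['tool_rot']).as_matrix()
    g=o['eef_pos']+r@[.1601,.0022,0]
    h=g-.050*xs-0; 
    d=g-S
    print('t',round(o['clock'],2),'rear gap(mm) %.1f lat %.1f heel z above face %.1f'%(-(d@xs+.05)*1e3,d@ys*1e3,(d[2]-.048)*1e3),'rot err',R.from_matrix(r.T@Rtool(psi)).as_rotvec(),'F along xs,ys,z',o['ft_force']@xs,o['ft_force']@ys,o['ft_force'][2],'grip',o['grip_width'])
E
python3 -c "
from g import *
state()
plan((.5529,-.0182,.335),Rtool(.134),.035)"
```

```text
t 6.55 rear gap(mm) 65.8 lat -30.1 heel z above face 29.0 rot err [-0.0025 -0.0042 -0.0043] F along xs,ys,z -0.6055917139012967 -0.5700587794063963 -2.9293893575709 grip 0.009138998187713559
rot [-0.0025 -0.0042 -0.0043] n 1 [-0.0025 -0.0042 -0.0043]
d world [ 0.0359  0.0346 -0.0121] shift in new frame [ 0.0121 -0.0402  0.0295] n 2 [ 0.0061 -0.0201  0.0148]
in old frame [ 0.0059 -0.0201  0.0148]
```

>>> arm_command(
  moves=[0.006,-0.01,0.015,-0.002,-0.004,-0.004,1,0.006,-0.01,0.015,0,0,0,1,0,-0.01,0,0,0,0,1,0,-0.01,0,0,0,0,1,0,0,0,0,0,0,1,0,0,0,0,0,0,1],
)

```text
clock: 7.05
eef_pos: [0.5508, -0.0229, 0.3346]
tool_rot: [-0.53, 0.47, 0.531, 0.465]
ft_force: [-0.1, 0.1, -3.2]
grip_width: 0.0093
```

```bash
python3 -c "
from g import *
state()"
```

```text
t 7.05 rear gap(mm) 28.7 lat -4.9 heel z above face 16.5 rot err [-0.009  -0.0031 -0.0062] F along xs,ys,z -0.056974670577615676 0.11514945399203486 -3.2345662051968374 grip 0.00928039933242245
```

>>> arm_command(
  moves=[-0.0005,-0.003,0.005,-0.009,-0.003,-0.006,1,0,0,0,0,0,0,1,0,0,0,0,0,0,1],
)

```text
clock: 7.3
eef_pos: [0.5517, -0.0196, 0.335]
tool_rot: [-0.531, 0.467, 0.532, 0.466]
ft_force: [-0.0, -0.6, -3.4]
grip_width: 0.0091
```

```bash
python3 -c "
from g import *
state()
o,im=snap('top','pics/t8.png');crop(im,250,105,75,75,8,'pics/t8a.png');state()
o,im=snap('wrist','pics/w8.png');state()"
```

```text
t 7.3 rear gap(mm) 26.6 lat -1.3 heel z above face 16.9 rot err [-0.0031 -0.0001 -0.0018] F along xs,ys,z -0.1023144732662129 -0.6356592296266604 -3.4424402885075103 grip 0.009065612888046972
t 7.35 rear gap(mm) 26.6 lat -1.2 heel z above face 17.0 rot err [-0.003  -0.     -0.0016] F along xs,ys,z 0.06221995983593386 0.2583666241067122 -3.406944714269815 grip 0.00943456875335575
t 7.4 rear gap(mm) 26.4 lat -1.1 heel z above face 17.0 rot err [-0.0028 -0.     -0.0014] F along xs,ys,z 0.4368104597759697 0.30186021534795343 -2.81640977833577 grip 0.009613192855596127
```

View pics/t8a.png

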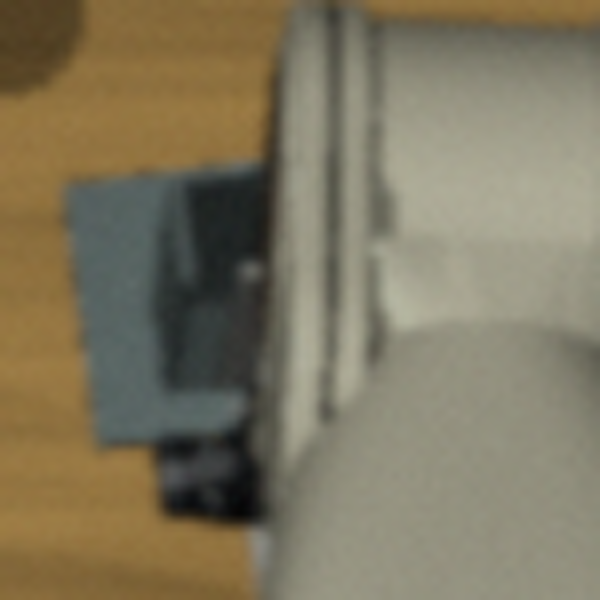

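View pics/w8.png

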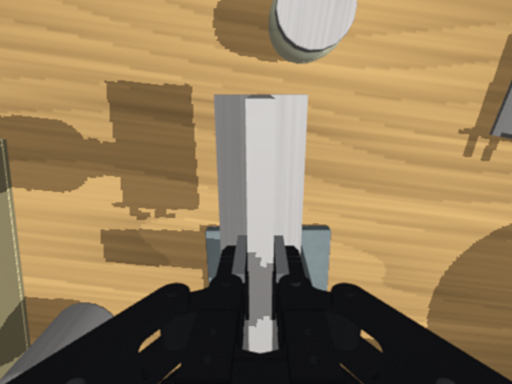

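>>> arm_command(
  moves=[0,-0.004,0.0014,-0.003,0,-0.001,1,0,-0.004,0,0,0,0,1,0,0,0,0,0,0,1,0,0,0,0,0,0,1],
)

```text
clock: 7.73
eef_pos: [0.56, -0.017, 0.3356]
tool_rot: [0.533, -0.465, -0.532, -0.465]
ft_force: [0.4, 0.3, -2.4]
grip_width: 0.0092
```

```bash
python3 -c "
from g import *
state()"
```

```text
t 7.73 rear gap(mm) 17.7 lat 0.3 heel z above face 17.5 rot err [ 0.0003 -0.0002  0.0004] F along xs,ys,z 0.48694015331746027 0.27949625565100805 -2.4103578174566387 grip 0.00915848683944551
```

Now feel forward in small steps.

>>> arm_command(
  moves=[0.0003,-0.003,-0.0003,0,0,0,1,0,-0.003,0,0,0,0,1,0,-0.002,0,0,0,0,1,0,0,0,0,0,0,1],
)

```text
clock: 8.07
eef_pos: [0.5689, -0.0159, 0.3351]
tool_rot: [0.533, -0.465, -0.532, -0.465]
ft_force: [0.4, 0.5, -2.3]
grip_width: 0.0093
```

```bash
python3 -c "
from g import *
state()"
```

```text
t 8.07 rear gap(mm) 8.7 lat 0.1 heel z above face 17.0 rot err [ 0.0006 -0.0002  0.0003] F along xs,ys,z 0.4826564927539539 0.3917175627950458 -2.2713606566636995 grip 0.009294411133175287
```

>>> arm_command(
  moves=[0,-0.003,0,0,0,0,1,0,-0.002,0,0,0,0,1,0,0,0,0,0,0,1],
)

```text
clock: 8.32
eef_pos: [0.5745, -0.0151, 0.3349]
tool_rot: [0.533, -0.465, -0.532, -0.465]
ft_force: [0.1, 0.0, -3.6]
grip_width: 0.0089
```

```bash
python3 -c "
from g import *
state()"
```

```text
t 8.32 rear gap(mm) 3.1 lat 0.1 heel z above face 16.8 rot err [ 0.0007 -0.0001 -0.    ] F along xs,ys,z 0.14319901571961396 0.02462556456984953 -3.58932620552772 grip 0.008914093640322194
```

>>> arm_command(
  moves=[0,-0.002,0,0,0,0,1,0,-0.002,0,0,0,0,1,0,0,0,0,0,0,1],
)

```text
clock: 8.57
eef_pos: [0.5781, -0.0147, 0.3345]
tool_rot: [-0.532, 0.466, 0.533, 0.464]
ft_force: [-0.3, 0.3, -2.2]
grip_width: 0.0094
```

```bash
python3 -c "
from g import *
state()"
```

```text
t 8.57 rear gap(mm) -0.0 lat 0.1 heel z above face 16.4 rot err [ 0.0006 -0.0001 -0.003 ] F along xs,ys,z -0.3087003163881196 0.3266652566113549 -2.2472548719524736 grip 0.009374348570777563
```

>>> arm_command(
  moves=[-0.0007,-0.002,0,0,0,0,1,0,-0.001,0,0,0,0,1],
)

```text
clock: 8.73
eef_pos: [0.5792, -0.0145, 0.3343]
tool_rot: [-0.53, 0.468, 0.535, 0.463]
ft_force: [-3.8, -0.2, -2.3]
grip_width: 0.0094
```

```bash
python3 -c "
from g import *
state()"
```

```text
t 8.73 rear gap(mm) 0.0 lat 0.1 heel z above face 16.2 rot err [ 0.0005 -0.0001 -0.0103] F along xs,ys,z -3.770628195276468 0.2595731934111955 -2.297408004829375 grip 0.009417624677337505
```

```bash
python3 -c "
from g import *
o,im=snap('scene','pics/s9.png');crop(im,180,150,80,80,8,'pics/s9a.png')
h=S+[0,0,.0162];T=h+[0,0,.07]
P=[T+s*ys*.017-g*xs for g in (0,.0145) for s in (-1,1)]
print(proj('scene',P))
E=[h-.124*xs+s*ys*.025-g*xs for g in (0,.0145) for s in (-1,1)]
print(proj('scene',E))"
```

```text
[[204.6614 194.5523]
 [218.7024 194.396 ]
 [205.0343 191.3967]
 [218.9239 191.2444]]
[[205.9286 192.0387]
 [224.266  191.8371]
 [206.2482 189.2563]
 [224.4097 189.0592]]
```

View pics/s9a.png

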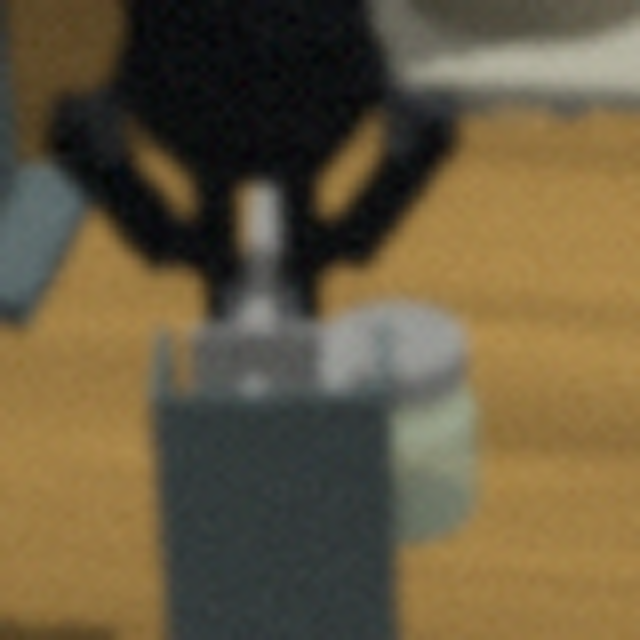

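>>> arm_command(
  moves=[-0.0005,0,0.002,0,0,0,1,0,0,0.002,0,0,0,1,0,0,0,0,0,0,1],
)

```text
clock: 9.03
eef_pos: [0.5788, -0.0118, 0.3345]
tool_rot: [-0.531, 0.47, 0.533, 0.462]
ft_force: [-1.5, 0.1, -2.4]
grip_width: 0.0091
```

```bash
python3 -c "
from g import *
state()"
```

```text
t 9.03 rear gap(mm) 0.1 lat 2.1 heel z above face 16.5 rot err [-0.0022 -0.0047 -0.0106] F along xs,ys,z -1.4986695424425884 0.3232545696939148 -2.4420583299877 grip 0.009082323207184334
```

>>> arm_command(
  moves=[0,0,0.002,0,0,0,1,0,0,0.002,0,0,0,1],
)

```text
clock: 9.2
eef_pos: [0.5785, -0.0101, 0.3346]
tool_rot: [0.532, -0.473, -0.53, -0.461]
ft_force: [-1.4, -8.8, -3.1]
grip_width: 0.0095
```

```bash
python3 -c "
from g import *
state()"
```

```text
t 9.2 rear gap(mm) 0.2 lat 2.7 heel z above face 16.6 rot err [-0.0062 -0.0122 -0.0107] F along xs,ys,z -2.570712484528493 -8.570626100157169 -3.09542483465854 grip 0.009525151141270869
```

>>> arm_command(
  moves=[0,0.0005,-0.0025,-0.006,-0.012,-0.01,1,0,0,0,0,0,0,1],
)

```text
clock: 9.37
eef_pos: [0.5778, -0.0129, 0.3342]
tool_rot: [-0.532, 0.466, 0.533, 0.465]
ft_force: [-0.8, 0.2, -2.1]
grip_width: 0.0091
```

```bash
python3 -c "
from g import *
state()"
```

```text
t 9.37 rear gap(mm) -0.1 lat 1.9 heel z above face 16.1 rot err [-0.0008 -0.0004 -0.0024] F along xs,ys,z -0.7805273624456052 0.3025446249295376 -2.1042786014906927 grip 0.009092679119761344
```

>>> arm_command(
  moves=[0.002,0,-0.0007,0,0,-0.002,1,0.003,0,0,0,0,0,1,0.003,0,0,0,0,0,1],
)

```text
clock: 9.62
eef_pos: [0.5774, -0.0129, 0.328]
tool_rot: [0.532, -0.465, -0.532, -0.466]
ft_force: [-6.8, -1.5, 7.7]
grip_width: 0.0093
```

```bash
python3 -c "
from g import *
state()"
```

```text
t 9.62 rear gap(mm) -0.2 lat 2.1 heel z above face 9.9 rot err [-0.0003  0.0002  0.0009] F along xs,ys,z -6.982944270999782 -0.5567956235723183 7.728859162690837 grip 0.009337809447149549
```

>>> arm_command(
  moves=[0.002,0,0,0,0,0,1,0.002,0,0,0,0,0,1],
)

```text
clock: 9.78
eef_pos: [0.577, -0.0127, 0.3263]
tool_rot: [0.533, -0.465, -0.531, -0.466]
ft_force: [-7.3, -1.1, 4.8]
grip_width: 0.0091
```

```bash
python3 -c "
from g import *
state()"
```

```text
t 9.78 rear gap(mm) -0.2 lat 2.1 heel z above face 8.2 rot err [-0.0005 -0.0012  0.0029] F along xs,ys,z -7.3754108910847345 -0.1346761733177772 4.844910156173508 grip 0.00913676388044839
```

>>> arm_command(
  moves=[0.002,0.0005,0,0,0,0.002,1,0.002,0,0,0,0,0,1],
)

```text
clock: 9.95
eef_pos: [0.5763, -0.0125, 0.3247]
tool_rot: [0.534, -0.465, -0.531, -0.466]
ft_force: [-6.8, -2.0, 2.9]
grip_width: 0.0095
```

```bash
python3 -c "
from g import *
state()"
```

```text
t 9.95 rear gap(mm) 0.4 lat 2.1 heel z above face 6.6 rot err [-0.0007 -0.0027  0.0036] F along xs,ys,z -7.0152038914952115 -1.077164610419637 2.946647977960019 grip 0.00945676997606194
```

>>> arm_command(
  moves=[0.002,0,-0.0003,0,-0.002,0.003,1,0.0025,0,0,0,0,0,1,0.0025,0,0,0,0,0,1],
)

```text
clock: 10.2
eef_pos: [0.5761, -0.0125, 0.3195]
tool_rot: [0.534, -0.465, -0.531, -0.466]
ft_force: [0.4, -1.2, -1.7]
grip_width: 0.0093
```

```bash
python3 -c "
from g import *
state()"
```

```text
t 10.2 rear gap(mm) 0.7 lat 2.1 heel z above face 1.4 rot err [-0.001  -0.0026  0.003 ] F along xs,ys,z 0.21291567688347543 -1.2636723245740367 -1.6891040518393385 grip 0.009297167743189701
```

>>> arm_command(
  moves=[0.002,0,0,0,-0.002,0.003,1,0.002,0,0,0,0,0,1],
)

```text
clock: 10.37
eef_pos: [0.5769, -0.0126, 0.3178]
tool_rot: [0.534, -0.465, -0.53, -0.466]
ft_force: [-11.4, -2.5, 19.5]
grip_width: 0.0093
```

```bash
python3 -c "
from g import *
state()"
```

```text
t 10.37 rear gap(mm) -0.2 lat 2.0 heel z above face -0.4 rot err [-0.001  -0.0026  0.0042] F along xs,ys,z -11.66914028979979 -0.974737057637361 19.473621973874828 grip 0.009325722268509163
```

>>> arm_command(
  moves=[-0.001,0,0,0,0,0,1,-0.0005,0,0,0,0,0,1],
)

```text
clock: 10.53
eef_pos: [0.5768, -0.0124, 0.3191]
tool_rot: [0.534, -0.465, -0.531, -0.466]
ft_force: [0.2, -1.8, -5.1]
grip_width: 0.0092
```

```bash
python3 -c "
from g import *
state()"
```

```text
t 10.53 rear gap(mm) -0.2 lat 2.2 heel z above face 1.0 rot err [-0.0008 -0.0027  0.004 ] F along xs,ys,z -0.037154451844010825 -1.7985499413726052 -5.099734950027464 grip 0.009152628843792974
```

>>> arm_command(
  moves=[-0.0015,0,0,0,0,0,1],
)

```text
clock: 10.62
eef_pos: [0.5769, -0.0124, 0.3194]
tool_rot: [0.534, -0.466, -0.531, -0.466]
ft_force: [1.7, -2.4, -9.4]
grip_width: 0.0094
```

```bash
python3 -c "
from g import *
state()"
```

```text
t 10.62 rear gap(mm) -0.1 lat 2.2 heel z above face 1.3 rot err [-0.0008 -0.0028  0.0028] F along xs,ys,z 1.4068594581936462 -2.615884622281188 -9.420906660536245 grip 0.009373066009911273
```

>>> arm_command(
  moves=[0.0015,0,-0.0003,0,-0.0025,0.002,1,0.002,0,0,0,0,0,1],
)

```text
clock: 10.78
eef_pos: [0.5772, -0.0128, 0.3178]
tool_rot: [0.533, -0.465, -0.531, -0.466]
ft_force: [-11.8, -2.1, 18.5]
grip_width: 0.0091
```

```bash
python3 -c "
from g import *
state()"
```

```text
t 10.78 rear gap(mm) -0.2 lat 2.0 heel z above face -0.3 rot err [-0.0007 -0.0009  0.0023] F along xs,ys,z -12.016764843011737 -0.48860287281959414 18.521728154989326 grip 0.009057078519093058
```

>>> arm_command(
  moves=[-0.0007,0,0,0,0,0,1,0,0,0,0,0,0,0,0,0,0,0,0,0,0,0,0,0,0,0,0,-0.5,0,0,0,0,0,0,-0.7,0,0,0,0,0,0,-0.7,0,0,0,0,0,0,-0.7],
)

```text
clock: 11.37
eef_pos: [0.5801, -0.0113, 0.3219]
tool_rot: [0.535, -0.461, -0.53, -0.469]
ft_force: [0.0, 0.4, -1.3]
grip_width: 0.0724
```

```bash
python3 -c "
from g import *
state()
o,im=snap('wrist','pics/w10.png')"
```

```text
t 11.37 rear gap(mm) -5.2 lat 3.5 heel z above face 3.8 rot err [0.0015 0.0018 0.0139] F along xs,ys,z 0.0874185306298573 0.439382499969131 -1.2935386376272147 grip 0.07241257711259279
```

View pics/w10.png

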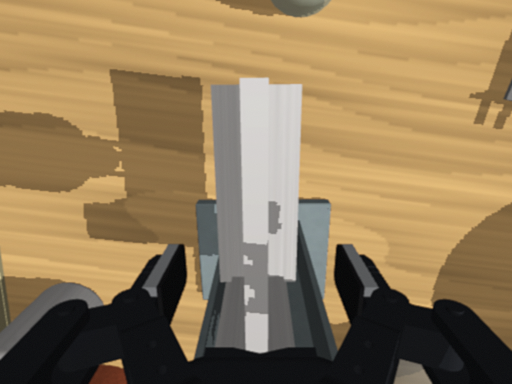

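>>> arm_command(
  moves=[-0.015,0,0,0,0,0,-0.7,-0.03,0,0,0,0,0,-0.7,-0.03,0,0,0,0,0,-0.7,-0.03,0,0,0,0,0,-0.7,0,0.035,0,0,0,0,-0.7,0,0.035,0,0,0,0,-0.7,0,0.035,0,0,0,0,-0.7,0,0.035,0,0,0,0,-0.7,0,0,0,0,0,-0.1,-0.7,0,0,0,0,0,-0.1,-0.7,0,0,0,0,0,-0.1,-0.7,0,0,0,0,0,0,-0.7],
)

```text
clock: 12.42
eef_pos: [0.4372, -0.0307, 0.4286]
tool_rot: [0.602, -0.37, -0.45, -0.546]
ft_force: [-1.8, 0.7, 0.0]
grip_width: 0.0727
```

```bash
python3 -c "
from g import *
o,im=snap('wrist','pics/w11.png')
h=S.copy();h=h+ys*.0015
pts=[h+z*np.array([0,0,1])+s*ys*w-b*xs for (b,z,w) in [(0,.07,.017),(.124,.07,.005),(.124,0,.025)] for s in (-1,1)]
print(o['eef_pos'],proj('wrist',pts,o))
o,im=snap('scene','pics/s11.png');crop(im,140,150,130,130,5,'pics/s11a.png')"
```

```text
[ 0.4372 -0.0307  0.4286] [[239.5955 279.3458]
 [274.1051 279.3829]
 [249.7337 174.8792]
 [263.1433 174.9085]
 [230.0104 132.4823]
 [284.0226 132.6245]]
```

View pics/w11.png

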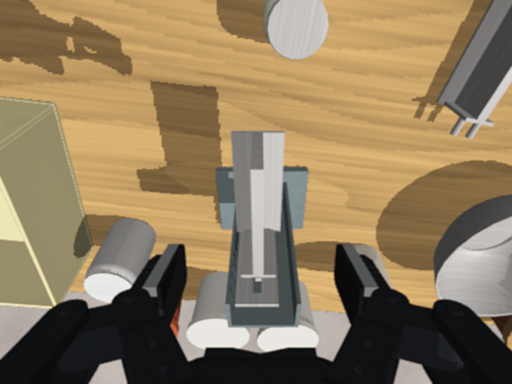

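View pics/s11.png

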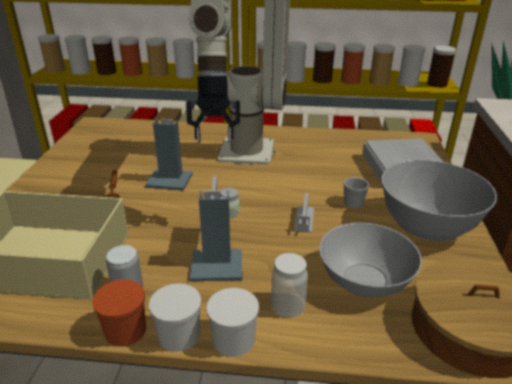

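```bash
python3 -c "
from g import *
im=cv2.imread('pics/w11.png');crop(im,215,225,95,105,5.5,'pics/w11b.png');crop(im,215,120,95,110,5.4,'pics/w11c.png')"
```

```text
(no output)
```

View pics/w11b.png

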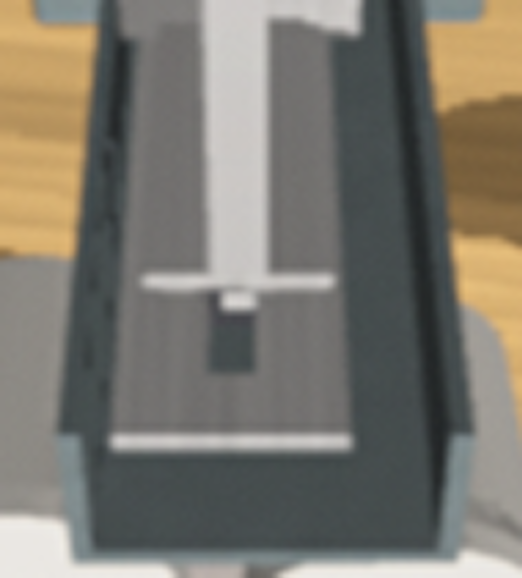

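View pics/w11c.png

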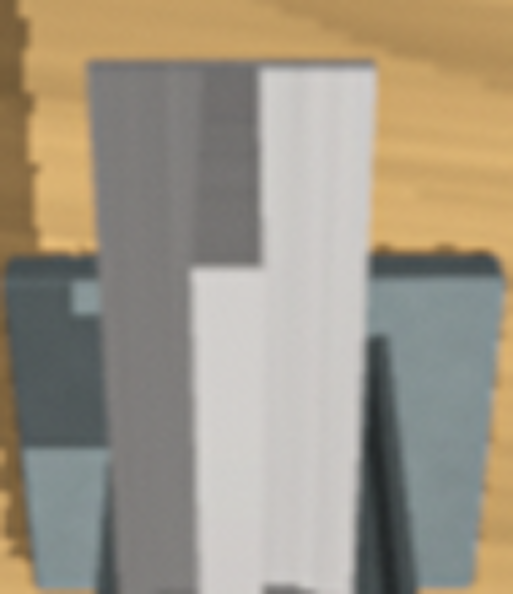

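```bash
python3 -c "
from workcell import bot
print(bot.job_done())"
```

```text
the job is handed in; nothing more can be done
None
```

The bracket is hung in the upper pair of slots on the post farthest to the robot's left, pressed down to the hard stop and released. I handed the job in at about 12.5 s. No verdict came back, so success rests on the checks below.

**How it went:** I gripped the clawed bracket by its web and pushed it in with the heel about 16.5 mm above `stand_face` until the plate met the strip. I then pressed it down about 17 mm. The highest forces I read at the wrist were about 10 N while passing the catch and about 22 N at the stop.

**Checks in favour:**
- **Claws in the slots:** a sideways nudge met the slot wall at about 8.6 N. The descent met resistance, then a sudden drop in force, then a hard stop.
- **Catch:** a light upward tug was resisted at about 7 N with roughly 0.3 mm of further movement. I took this as the catch holding, since it can't be seen directly. I pressed the bracket back to the stop afterwards.
- **Square:** before release the gripper was within about 0.003 rad of my estimate of the post's direction.
- **Final pictures:** the plate sits flat on the strip with the claw in the slot. The gripper is clear, and I saw nothing else moved.

**Disagreements:**
- The slots turned out 1 to 2 mm left of where I had corrected the camera estimate to; the uncorrected estimate was closer. I found them by feel.
- In the last picture the bracket's edges sit about 1 to 2 pixels from where I predicted, roughly the camera's calibration error.
- A scene-camera view taken during insertion was not clear enough to show whether the claws were in.

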